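Click the lunch box lid shut

TASK

The click-shut lid of the lunch box on the desk is not properly closed. With the fingertips, press down its teal rim section by section, all the way round, until all six sections have clicked shut (one or two may be shut already). Leave the box standing where it is without picking it up, leave everything else on the desk alone, and take the hand clear at the end.

Things in the scene. Friction and masses are not known exactly. Their poses are not given: they have to be found in the camera images.
- lunchbox: Cream plastic lunch box, 130 x 190 mm, 64 mm tall without its lid rim, about 1.4 kg with its contents, standing loose on the desk. Origin: centre of its underside; x across its width, y along its length, z up. Its teal lid has a rim 18 mm wide (outer size 140 x 200 mm) split into six straight sections about 99 mm long, each moving straight up and down on its own.
- lid_centre (a point): Centre of the lid's pale recessed panel (104 x 164 mm, top 66 mm above the desk; it does not move). The darker teal rim stands around it: a section that has not clicked has its top 79 mm above the desk, with an orange seal showing in the gap under it; a shut one 72 mm, 7 mm lower.
- rim1_top (a point): Centre of the top face of rim section 1: the long side facing the robot at yaw 0 (-x side), its left half (+y) of the box. In the box's frame at x, y = (-61, 51) mm; its height tells whether the section is up (79 mm) or shut (72 mm). The section is 18 mm wide and runs 49 mm either way from this point along that side
- rim1 (a joint): How far rim section 1 is pressed down, in m: 0 = standing up, 0.007 = clicked shut (stop). The push needed is 4 to 10 N at the top and falls towards half-way; past that (3.5 mm) it snaps down by itself and stays; released before that it springs up again. Always up at the start.
- rim2_top (a point): Centre of the top face of rim section 2: the same long side, right half (-y) of the box. In the box's frame at x, y = (-61, -51) mm; its height tells whether the section is up (79 mm) or shut (72 mm). The section is 18 mm wide and runs 49 mm either way from this point along that side
- rim2 (a joint): How far rim section 2 is pressed down, in m: 0 = standing up, 0.007 = clicked shut (stop). The push needed is 4 to 10 N at the top and falls towards half-way; past that (3.5 mm) it snaps down by itself and stays; released before that it springs up again. May be already shut at the start.
- rim3_top (a point): Centre of the top face of rim section 3: the short side at -y of the box. In the box's frame at x, y = (0, -91) mm; its height tells whether the section is up (79 mm) or shut (72 mm). The section is 18 mm wide and runs 49 mm either way from this point along that side
- rim3 (a joint): How far rim section 3 is pressed down, in m: 0 = standing up, 0.007 = clicked shut (stop). The push needed is 4 to 10 N at the top and falls towards half-way; past that (3.5 mm) it snaps down by itself and stays; released before that it springs up again. Always up at the start.
- rim4_top (a point): Centre of the top face of rim section 4: the far long side (+x side), right half (-y) of the box. In the box's frame at x, y = (61, -51) mm; its height tells whether the section is up (79 mm) or shut (72 mm). The section is 18 mm wide and runs 49 mm either way from this point along that side
- rim4 (a joint): How far rim section 4 is pressed down, in m: 0 = standing up, 0.007 = clicked shut (stop). The push needed is 4 to 10 N at the top and falls towards half-way; past that (3.5 mm) it snaps down by itself and stays; released before that it springs up again. Always up at the start.
- rim5_top (a point): Centre of the top face of rim section 5: the far long side, left half (+y) of the box. In the box's frame at x, y = (61, 51) mm; its height tells whether the section is up (79 mm) or shut (72 mm). The section is 18 mm wide and runs 49 mm either way from this point along that side
- rim5 (a joint): How far rim section 5 is pressed down, in m: 0 = standing up, 0.007 = clicked shut (stop). The push needed is 4 to 10 N at the top and falls towards half-way; past that (3.5 mm) it snaps down by itself and stays; released before that it springs up again. May be already shut at the start.
- rim6_top (a point): Centre of the top face of rim section 6: the short side at +y of the box. In the box's frame at x, y = (0, 91) mm; its height tells whether the section is up (79 mm) or shut (72 mm). The section is 18 mm wide and runs 49 mm either way from this point along that side
- rim6 (a joint): How far rim section 6 is pressed down, in m: 0 = standing up, 0.007 = clicked shut (stop). The push needed is 4 to 10 N at the top and falls towards half-way; past that (3.5 mm) it snaps down by itself and stays; released before that it springs up again. Always up at the start.
- spoon: Steel spoon, 160 mm long, lying beside the -x long side of the box. Origin: on its underside, in the middle. To be left alone.
- tin: Small round steel tin, 62 mm across, 55 mm tall, near a short end of the box. Origin: centre of its underside. To be left alone.
- pot: White dessert pot with a yellow lid, 64 mm across, 57 mm tall, near the other short end of the box. Origin: centre of its underside. To be left alone.
- cup_a: Teal travel cup, 90 mm across, 138 mm tall. Origin: centre of its underside. To be left alone.
- cup_b: A second teal travel cup, same size. Origin: centre of its underside. To be left alone.
- mug: White mug, 82 mm across, 95 mm tall. Origin: centre of its underside. To be left alone.
- marker: Red marker pen, 16 mm thick, 130 mm long, lying on the desk. Origin: on its underside, in the middle. To be left alone.
Mind the look-alikes: they are no part of the job. Of the things that look like the lunchbox, the larger one is meant.

How it is judged (in metres and radians):
At the end, for the whole second after the job is handed in: All six rim sections are down and stay down (each pressed at least 6 of its 7 mm), the box stands still and level on the desk within 40 mm of where it stood, and the other things are within 30 mm of where they were (value of joint each of rim1, rim2, rim3, rim4, rim5, rim6 above 0.006 m and angle between lunchbox's own z axis and vertical below 0.05 rad and height (world z) of lunchbox below 0.006 m and distance of lunchbox from where it was at the start of the episode below 0.04 m and linear speed of lunchbox below 0.02 m/s and distance of each of spoon, tin, pot, cup_a, cup_b, mug, marker from where it was at the start of the episode below 0.03 m); the robot touches nothing.
It fails at once if the lunch box is lifted off the desk (10 mm) or tipped (0.15 rad) (height (world z) of lunchbox above 0.01 m or angle between lunchbox's own z axis and vertical above 0.15 rad).
It fails at once if the lunch box is shoved more than 40 mm (distance of lunchbox from where it was at the start of the episode above 0.04 m).
It fails at once if another thing on the desk is lifted or moved more than 30 mm (distance of any of spoon, tin, pot, cup_a, cup_b, mug, marker from where it was at the start of the episode above 0.03 m).
It also fails if it takes over 45 s, if anything falls off the work surface, if the arm or the gripper's body presses on something with over 40 N, if the wrist force passes 120 N, or if a joint passes its speed limit or range.

ROBOT

A 6-joint arm with a two-finger parallel gripper is mounted at the origin on the work surface. World frame = base frame: x ahead of the robot, y to its left, z up, the work surface at z = 0. Lengths are in mm, angles in rad, forces in N, time in s.
With the tool pointing down it reaches from about 400 to 925 mm from the base axis. Payload 12.5 kg.
Tool frame: the origin (TCP) lies on the centre line of the jaws, within the pads' length; the fingertips stand 14 mm ahead of it and the grasp point (between the pads) lies 5 mm behind it; z points along the fingers, y is the direction in which the jaws open and shut (so a half turn about z gives the same grasp; the last joint's range is limited). The gripper opens to 95 mm and grips with 3 to 60 N. Pads are 20 mm wide; open, the fingers measure 119 mm over their backs; the gripper's body (75 mm by 180 mm) begins 59 mm behind the grasp point.
Start: joints at [-1.242, 0.491, 1.559, -0, 1.092, -0.106], TCP at [263.292, -566.853, 228.661] pointing down, gripper open.
Joint ranges: [-3.1, 3.1], [-0.84, 2.19], [0.05, 2.79], [-1.13, 4.28], [0.06, 2.93], [-2.69, 2.69]. Speed limits (rad/s): [2.22, 2.22, 2.79, 3.14, 3.14, 3.14].

INTERFACE

Orientations are given as [roll, pitch, yaw] about the fixed x, y, z axes, in that order (R = Rz(yaw) Ry(pitch) Rx(roll)).
In Python, from cell import * gives the robot as it stands.
- The arm moves only by the tool play_rows, never from a script. Its argument "moves" is a list of rows, each a list of 7 numbers: the shift along the tool's x, y, z in m, then the turn, a rotation vector about the tool's x, y, z in rad, then the opening in per cent of the stroke, from 0 (shut) to 100 (fully open). In form: [[tx, ty, tz, ax, ay, az, claw], ...]. A call has 1 to 8 rows; each row shifts and turns the pose as measured when the row begins, along the tool's axes as they then stand; what a row does not reach is not made up. A row lasts 1/10 s, in which the tool goes at most 50 mm and 8.59 degrees, less where a joint would pass 70% of its speed; a pose out of reach is approached as far as the arm can. A call is refused whole if a number of a shift passes 0.05 or a number of a turn 0.15, either way. A call with a gripper value outside its range is refused whole. The fingers move at their own pace and stop on an object; the grip force is fixed at half the most. Time passes only in rows, so rows that do not move let the fingers close. It gives the time, the measured TCP pose, the force and the opening at its end, in the units of the state.
- state(): the state, without advancing time (a new reading comes with each control period).
- read_camera(name): name is "side" or "top"; returns a dict with "img" (480x640x3 uint8, red, green, blue), "fx", "fy", "cx", "cy" (pixels), "R" (3x3) and "t" (3): a world point X has camera coordinates R X + t. Camera axes: x right, y down, z forward; pixel columns grow to the right and rows downward; lengths in mm; the calibration is good to about 2 mm. A picture is of the moment at which its call begins. There is no depth.
- job_done(): hands the job in, once; it reports no verdict.
The state is a dict: "t": time; "joints": joint angles; "qvel": joint speeds; "tau": joint torques, N m; "eef_pos": TCP position; "tcp_rot": TCP orientation; "ft_force": force on the tool from outside, world axes, zero at the start; "moment": the same for the moment, N m; "opening": opening from 0.0 (shut) to 1.0 (fully open).
Only numpy, scipy, OpenCV 4.12 (cv2) and the standard library are available. Lean on these libraries where they do the work, as an engineer would, in place of code of your own. Each camera call takes 0.05 s, during which the arm holds its last target.

## Working session

There is one attempt and no reset: what is moved stays moved. The work goes in short steps, Python scripts to look and compute and a tool call to move; the robot and the scene stay as the last step left them, time stands still between calls to the robot, and variables do not carry over. Pictures are saved under pics/ and viewed, and the job is handed in when it is done.

Besides the shell and the picture viewer there is one more tool, called after "Emit:" by a JSON object that holds its "op" and its "data", one argument or row to a line. play_rows: Moves the arm, as the interface text tells. Its arguments: {"type":"object","properties":{"moves":{"type":"array"}},"required":["moves"]}

```bash
mkdir -p pics; ls; python3 - <<'E'
from cell import *
import cv2
for n in ("side","top"):
    c=read_camera(n); cv2.imwrite(f"pics/{n}0.png",c["img"][:,:,::-1])
    print(n,c["fx"],c["fy"],c["cx"],c["cy"],c["R"],c["t"])
print(state())
E
```

```text
pics
side 517.5540821249015 517.5540821249015 325.7075802998548 243.7187913585015 [[-0.93615652 -0.35153047 -0.00610818]
 [-0.17342642  0.47682302 -0.861721  ]
 [ 0.30583371 -0.80564641 -0.50734565]] [ 478.42037749  135.83012362 1166.94421201]
top 623.268209865896 623.268209865896 325.9920818713967 231.92068201319802 [[ 2.50390736e-02 -9.99684664e-01  1.90185054e-03]
 [-9.94208639e-01 -2.51007117e-02 -1.04494675e-01]
 [ 1.04509462e-01  7.25613625e-04 -9.94523628e-01]] [ -31.0683127   521.7098287  1684.69711734]
{'t': 0.1, 'joints': array([-1.24159907e+00,  4.91494599e-01,  1.55938066e+00, -2.02562849e-05,
        1.09172833e+00, -1.05613290e-01]), 'qvel': array([ 0.00187856,  0.00020519, -0.00132364,  0.00199935,  0.00074549,
        0.00053775]), 'tau': array([ 1.88925369e-03, -6.13623548e+01, -2.58606201e+01,  6.93686306e-02,
        4.70290531e-02, -3.25233327e-05]), 'eef_pos': array([ 263.21630216, -566.64443628,  228.12579512]), 'tcp_rot': array([-3.14058546e+00, -8.87032917e-05,  4.34819845e-01]), 'ft_force': array([ 0.69204215,  0.10617659, -0.74642654]), 'moment': array([-0.00421544,  0.01107852, -0.02000693]), 'opening': 0.9986685652484659}
```

View pics/side0.png

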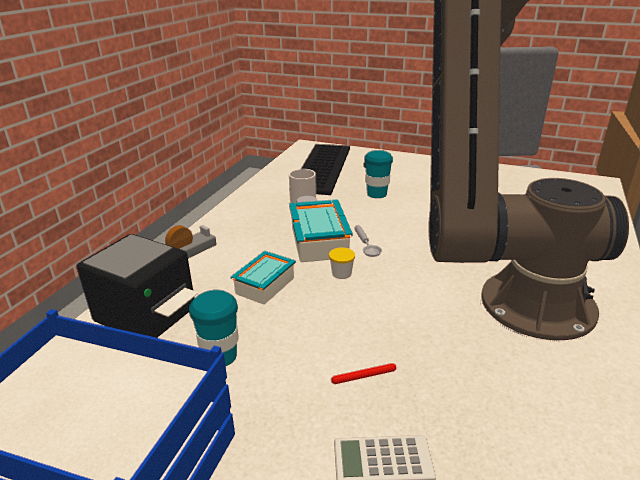

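View pics/top0.png

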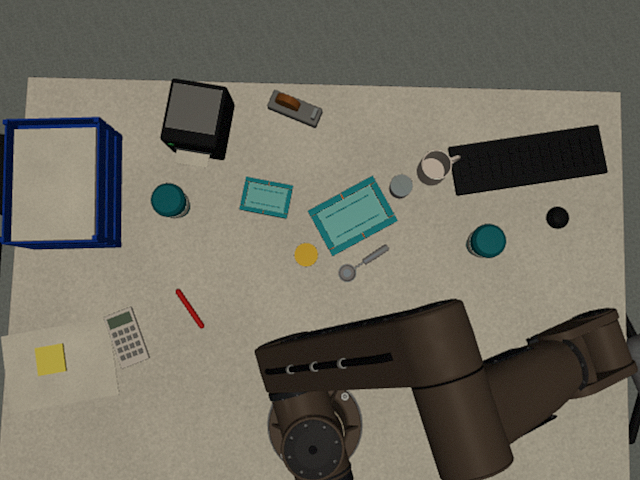

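Lunch box look-alikes in the top view are the large teal-lidded box (352,215), a small teal-lidded box (266,197), and teal cups at (170,200) and (487,241). I choose the larger box at (352,215), which is at (320,230) in the side view. Next I check it in a close crop and measure it.

```bash
cat > h.py <<'E'
import numpy as np, cv2
from cell import *
def ray(c,uv,z):
    d=np.array([(uv[0]-c["cx"])/c["fx"],(uv[1]-c["cy"])/c["fy"],1.])
    o=-c["R"].T@c["t"]; w=c["R"].T@d
    return o+w*(z-o[2])/w[2]
def proj(c,X):
    p=c["R"]@np.array(X,float)+c["t"]; return np.array([c["fx"]*p[0]/p[2]+c["cx"],c["fy"]*p[1]/p[2]+c["cy"]])
E
python3 - <<'E'
from h import *
c=read_camera("top"); s=read_camera("side")
hsv=cv2.cvtColor(c["img"],cv2.COLOR_RGB2HSV)
m=cv2.inRange(hsv,(80,60,60),(100,255,255)); 
n,l,st,ce=cv2.connectedComponentsWithStats(m)
for i in range(1,n):
    if st[i,4]>100: print(st[i],ce[i])
m2=np.zeros_like(m); m2[170:260,305:400]=m[170:260,305:400]
n,l,st,ce=cv2.connectedComponentsWithStats(m2); k=1+np.argmax(st[1:,4])
cn=max(cv2.findContours((l==k).astype(np.uint8),cv2.RETR_EXTERNAL,cv2.CHAIN_APPROX_NONE)[0],key=cv2.contourArea)
P=np.array([ray(c,p[0],77)[:2] for p in cn],np.float32)
print(cv2.minAreaRect(P))
for uv in ((306,255),(401,186),(434,168)): print(uv,ray(c,uv,56))
for uv in ((347,273),(386,248)): print(uv,ray(c,uv,5))
def crop(c,x0,x1,y0,y1,f,nm): cv2.imwrite(nm,cv2.resize(c["img"][y0:y1,x0:x1,::-1],None,fx=f,fy=f,interpolation=cv2.INTER_CUBIC))
crop(c,290,430,165,285,5,"pics/tc.png"); crop(s,270,400,180,290,6,"pics/sc.png")
E
```

```text
[ 239  177   54   41 1518] [266.06192358 197.54940711]
[ 308  176   89   80 3663] [351.82527983 215.73955774]
[153 185  31  30 680] [166.93235294 199.34411765]
[476 226  30  30 659] [490.01062215 240.14415781]
((564.2573852539062, -87.0764389038086), (139.07093811035156, 198.93727111816406), 29.966218948364258)
(306, 255) [455.5519579   34.23578202  56.        ]
(401, 186) [ 650.13400555 -218.95422176   56.        ]
(434, 168) [ 702.23728268 -308.44964938   56.        ]
(347, 273) [412.00815182 -78.83367437   5.        ]
(386, 248) [ 484.01289314 -185.57826084    5.        ]
```

```bash
python3 -c "
import cell,inspect;print([n for n in dir(cell) if not n.startswith('_')])"
```

```text
['IKError', 'job_done', 'read_camera', 'state']
```

View pics/tc.png

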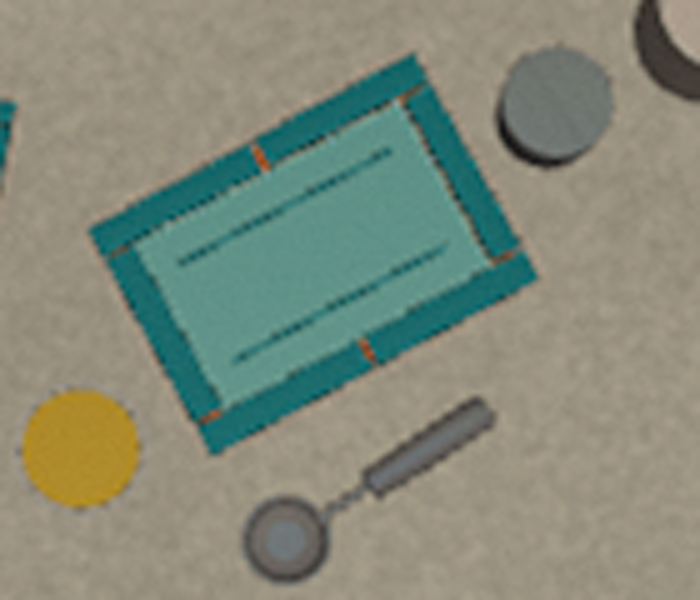

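View pics/sc.png

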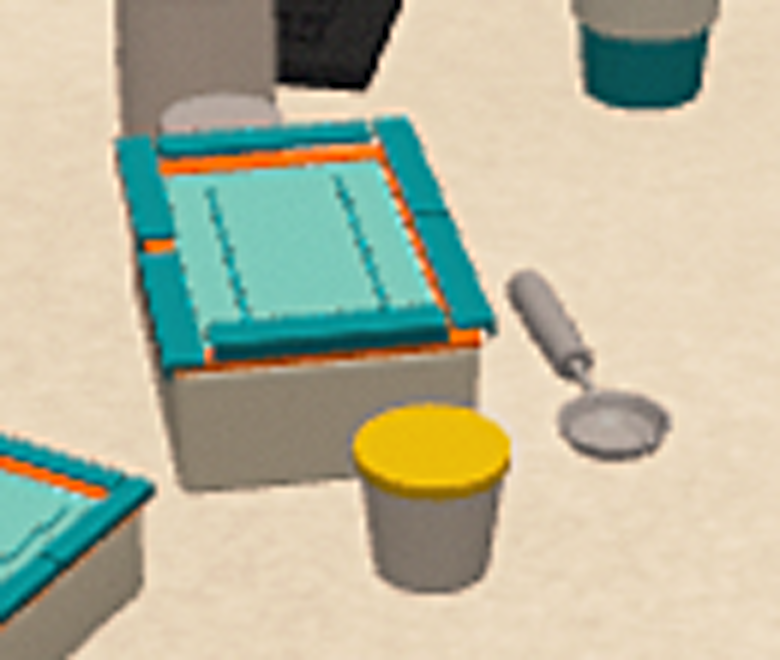

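Confirmed: this is the large box, with the yellow pot at its +y end, the tin at its -y end and the spoon on its -x side. The rim measures 139 x 199 mm, which matches. Its centre is about (564,-87) and its yaw about 0.523. Section 5 (crop left, next to the step at (155,245)) looks shut. I'll press all six anyway with closed fingers, after turning the tool to the box's yaw.

```bash
cat >> h.py <<'E'
from scipy.spatial.transform import Rotation as Ro
C=np.array([564.3,-87.1]); YAW=0.523
SEC={1:(-61,51),2:(-61,-51),3:(0,-91),4:(61,-51),5:(61,51),6:(0,91)}
def target(k,tipz):
    a=np.cos(YAW),np.sin(YAW); x,y=SEC[k]
    return np.array([C[0]+a[0]*x-a[1]*y,C[1]+a[1]*x+a[0]*y,tipz+14])
def need(k,tipz):
    s=state(); R=Ro.from_euler("xyz",s["tcp_rot"])
    G=Ro.from_euler("xyz",[np.pi,0,YAW])
    print("t",s["t"],"tcp",s["eef_pos"].round(1),s["tcp_rot"].round(3),"F",s["ft_force"].round(1),"open",round(s["opening"],2))
    print(k,"shift tool mm",R.inv().apply(target(k,tipz)-s["eef_pos"]).round(1),"turn",(R.inv()*G).as_rotvec().round(3))
E
python3 -c "
from h import *
need(3,95)"
```

```text
t 0.2 tcp [ 263.3 -566.7  228.3] [-3.141 -0.     0.435] F [0.3 0.5 1. ] open 1.0
3 shift tool mm [ 483.1 -217.5  119.4] turn [-0.001 -0.    -0.088]
```

Emit:
{"op": "play_rows", "data": {
  "moves": [
    [0, 0, 0, 0, 0, -0.088, 0],
    [0, 0, 0, 0, 0, 0, 0],
    [0, 0, 0, 0, 0, 0, 0]
  ]
}}

```text
t: 0.5
eef_pos: [263.2, -566.5, 227.7]
tcp_rot: [-3.14, -0.0, 0.523]
ft_force: [0.3, 0.1, -0.9]
opening: 0.805
```

```bash
python3 -c "
from h import *
need(3,110)"
```

```text
t 0.5 tcp [ 263.2 -566.5  227.7] [-3.14  -0.     0.523] F [ 0.3  0.1 -0.9] open 0.81
3 shift tool mm [ 500.2 -173.9  104.2] turn [-0.002 -0.    -0.   ]
```

Emit:
{"op": "play_rows", "data": {
  "moves": [
    [0.04, -0.014, 0, 0, 0, 0, 0],
    [0.04, -0.014, 0, 0, 0, 0, 0],
    [0.04, -0.014, 0, 0, 0, 0, 0],
    [0.04, -0.014, 0, 0, 0, 0, 0],
    [0.04, -0.014, 0, 0, 0, 0, 0],
    [0.04, -0.014, 0, 0, 0, 0, 0],
    [0.04, -0.014, 0, 0, 0, 0, 0],
    [0.04, -0.014, 0, 0, 0, 0, 0]
  ]
}}

```text
t: 1.3
eef_pos: [491.3, -306.6, 227.4]
tcp_rot: [-3.141, -0.0, 0.497]
ft_force: [-0.2, -0.7, -0.3]
opening: 0.128
```

```bash
python3 -c "
from h import *
need(3,110)"
```

```text
t 1.3 tcp [ 491.3 -306.6  227.4] [-3.141 -0.     0.497] F [-0.2 -0.7 -0.3] open 0.13
3 shift tool mm [171.2 -67.1 103.5] turn [-0.    -0.    -0.026]
```

Emit:
{"op": "play_rows", "data": {
  "moves": [
    [0.034, -0.013, 0.015, 0, 0, -0.02, 0],
    [0.034, -0.013, 0.015, 0, 0, -0.006, 0],
    [0.034, -0.013, 0.015, 0, 0, -0.003, 0],
    [0.034, -0.013, 0.015, 0, 0, -0.003, 0],
    [0.034, -0.013, 0.02, 0, 0, -0.003, 0],
    [0, 0, 0.02, 0, 0, 0, 0],
    [0, 0, 0, 0, 0, 0, 0]
  ]
}}

```text
t: 2.0
eef_pos: [615.1, -155.1, 124.8]
tcp_rot: [3.139, -0.002, 0.525]
ft_force: [0.2, 0.7, -0.2]
opening: 0.005
```

```bash
python3 -c "
from h import *
need(3,90)"
```

```text
t 2.0 tcp [ 615.1 -155.1  124.8] [ 3.139e+00 -2.000e-03  5.250e-01] F [ 0.2  0.7 -0.2] open 0.0
3 shift tool mm [-10.1   6.6  20.7] turn [ 0.003 -0.002  0.002]
```

Emit:
{"op": "play_rows", "data": {
  "moves": [
    [-0.01, 0.007, 0.01, 0.003, -0.002, 0, 0],
    [0, 0, 0.01, 0, 0, 0, 0],
    [0, 0, 0, 0, 0, 0, 0]
  ]
}}

```text
t: 2.3
eef_pos: [609.5, -168.6, 105.0]
tcp_rot: [3.141, -0.001, 0.521]
ft_force: [-0.2, -0.4, 0.1]
opening: 0.004
```

```bash
cat > look.py <<'E'
from h import *
import sys
s=read_camera("side"); c=read_camera("top"); 
a=cv2.resize(s["img"][180:290,270:400,::-1],(520,440),interpolation=cv2.INTER_CUBIC)
b=cv2.resize(c["img"][170:290,295:415,::-1],(280,280))
o=np.zeros((440,800,3),np.uint8); o[:,:520]=a; o[:280,520:]=b
cv2.imwrite(sys.argv[1],o)
E
python3 look.py pics/l1.png; python3 -c "
from h import *
need(3,73)"
```

```text
t 2.4 tcp [ 610.  -168.5  106.1] [ 3.14e+00 -2.00e-03  5.22e-01] F [-0.1 -0.3  0. ] open 0.01
3 shift tool mm [ 1.  -2.4 19.1] turn [ 0.002 -0.002 -0.001]
```

View pics/l1.png

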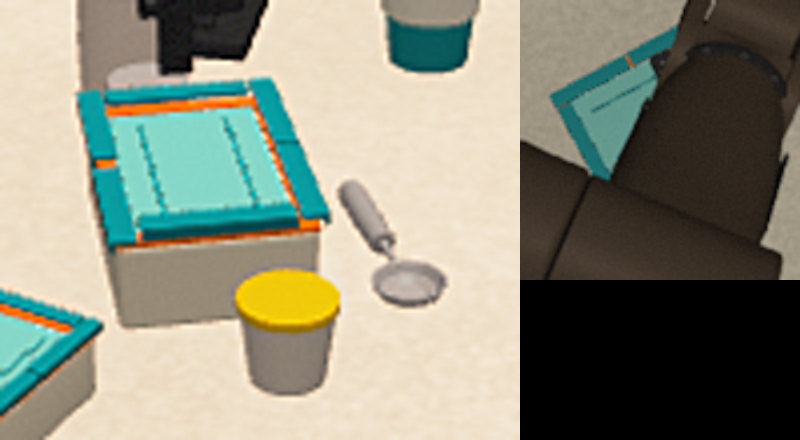

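The fingertip (crop (175,65)) hangs above the middle of the far short side, section 3. I'll press it.

Emit:
{"op": "play_rows", "data": {
  "moves": [
    [0.001, -0.002, 0.01, 0, 0, 0, 0],
    [0, 0, 0.003, 0, 0, 0, 0],
    [0, 0, 0.003, 0, 0, 0, 0],
    [0, 0, 0.003, 0, 0, 0, 0]
  ]
}}

```text
t: 2.8
eef_pos: [610.5, -167.0, 87.9]
tcp_rot: [3.137, -0.004, 0.521]
ft_force: [1.0, 1.1, -0.4]
opening: 0.002
```

Emit:
{"op": "play_rows", "data": {
  "moves": [
    [0, 0, 0.003, 0, 0, 0, 0],
    [0, 0, 0, 0, 0, 0, 0]
  ]
}}

```text
t: 3.0
eef_pos: [610.9, -167.0, 86.4]
tcp_rot: [3.136, -0.005, 0.521]
ft_force: [0.1, 0.7, 0.2]
opening: 0.007
```

Emit:
{"op": "play_rows", "data": {
  "moves": [
    [0, 0, 0.003, 0, 0, 0, 0],
    [0, 0, 0.001, 0, 0, 0, 0]
  ]
}}

```text
t: 3.2
eef_pos: [611.1, -167.1, 86.3]
tcp_rot: [3.134, -0.006, 0.521]
ft_force: [-4.6, 0.4, 6.2]
opening: 0.004
```

The tip meets the stop at about 72 mm, so section 3 is shut. Next is section 4.

Emit:
{"op": "play_rows", "data": {
  "moves": [
    [0, 0, -0.02, 0, 0, 0, 0],
    [0.02, -0.013, 0, 0, 0, 0, 0],
    [0.02, -0.013, 0, 0, 0, 0, 0],
    [0.02, -0.013, 0, 0, 0, 0, 0],
    [0, 0, 0, 0, 0, 0, 0]
  ]
}}

```text
t: 3.7
eef_pos: [644.6, -101.7, 107.0]
tcp_rot: [3.133, -0.007, 0.52]
ft_force: [0.2, -0.8, -0.8]
opening: 0.007
```

```bash
python3 look.py pics/l2.png;python3 -c "
from h import *
need(4,72)"
```

```text
t 3.8 tcp [ 643.7 -103.5  106.8] [ 3.133 -0.006  0.519] F [-0.7 -0.2  0.5] open 0.01
4 shift tool mm [ 0.3 -3.1 20.8] turn [ 0.008 -0.006 -0.005]
```

View pics/l2.png

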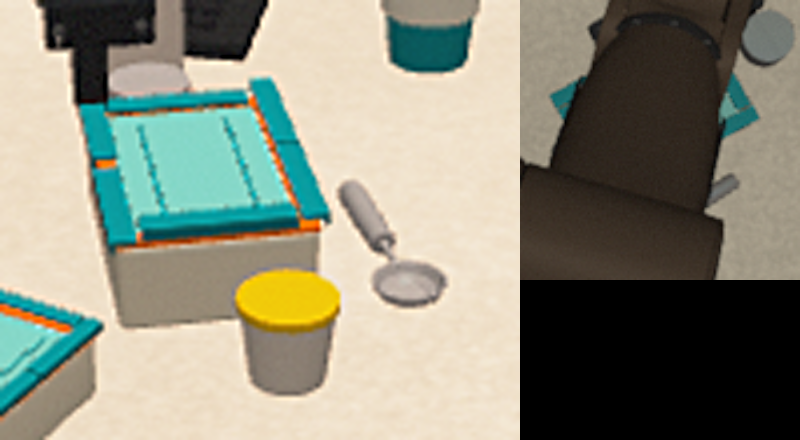

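The orange line under section 3 (crop (180,100)) has gone, so it is shut. The tip is over section 4. Press.

Emit:
{"op": "play_rows", "data": {
  "moves": [
    [0, -0.003, 0.01, 0.008, -0.006, -0.003, 0],
    [0, 0, 0.003, 0, 0, 0, 0],
    [0, 0, 0.003, 0, 0, 0, 0],
    [0, 0, 0.003, 0, 0, 0, 0]
  ]
}}

```text
t: 4.2
eef_pos: [641.3, -102.8, 86.5]
tcp_rot: [-3.141, 0.0, 0.519]
ft_force: [2.0, -0.5, 1.0]
opening: 0.004
```

Emit:
{"op": "play_rows", "data": {
  "moves": [
    [0, 0, 0.003, 0, 0, 0, 0],
    [0, 0, 0.003, 0, 0, 0, 0],
    [0, 0, 0.001, 0, 0, 0, 0]
  ]
}}

```text
t: 4.5
eef_pos: [641.4, -103.1, 86.4]
tcp_rot: [3.141, -0.003, 0.518]
ft_force: [-0.7, 0.7, 0.5]
opening: 0.01
```

Emit:
{"op": "play_rows", "data": {
  "moves": [
    [0, 0, 0.004, 0, 0, 0, 0]
  ]
}}

```text
t: 4.6
eef_pos: [641.8, -103.2, 85.7]
tcp_rot: [3.14, -0.005, 0.517]
ft_force: [-14.7, 7.8, 53.4]
opening: 0.005
```

Emit:
{"op": "play_rows", "data": {
  "moves": [
    [0, 0, 0.004, 0, 0, 0, 0]
  ]
}}

```text
t: 4.7
eef_pos: [641.8, -103.2, 85.8]
tcp_rot: [3.139, -0.007, 0.517]
ft_force: [-15.8, 7.8, 47.0]
opening: 0.003
```

That is a firm stop, so section 4 is shut. I won't push that hard again. On to section 5.

Emit:
{"op": "play_rows", "data": {
  "moves": [
    [0, 0, -0.02, 0, 0.004, 0, 0],
    [0, -0.033, 0, 0, 0, 0, 0],
    [0, -0.033, 0, 0, 0, 0, 0],
    [0, -0.033, 0, 0, 0, 0, 0],
    [0, 0, 0, 0, 0, 0, 0]
  ]
}}

```text
t: 5.2
eef_pos: [590.8, -17.7, 106.9]
tcp_rot: [3.137, -0.012, 0.512]
ft_force: [0.6, -0.9, 0.6]
opening: 0.006
```

```bash
python3 look.py pics/l3.png;python3 -c "
from h import *
need(5,72)"
```

```text
t 5.3 tcp [592.8 -20.  107.1] [ 3.135 -0.013  0.511] F [ 0.8 -0.1  0.3] open 0.0
5 shift tool mm [ 2.4 -7.2 21.1] turn [ 0.006 -0.013 -0.012]
```

View pics/l3.png

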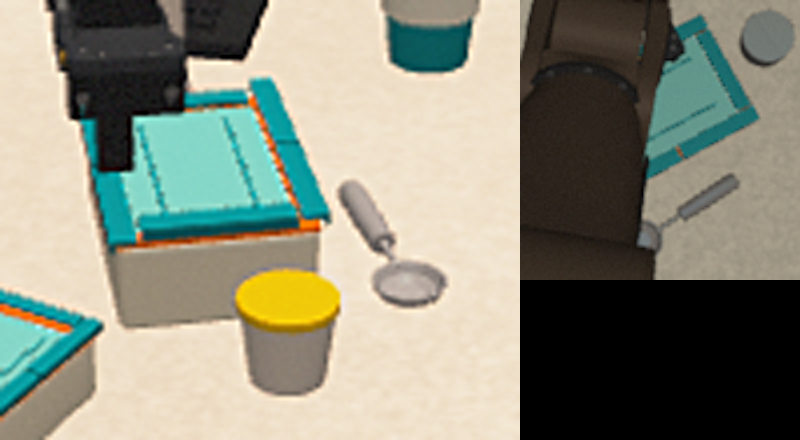

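The tip is above section 5. Nothing on the desk has moved visibly.

Emit:
{"op": "play_rows", "data": {
  "moves": [
    [0.002, -0.007, 0.008, 0.006, -0.013, -0.01, 0],
    [0, 0, 0.003, 0, 0, 0, 0],
    [0, 0, 0.003, 0, 0, 0, 0],
    [0, 0, 0.003, 0, 0, 0, 0]
  ]
}}

```text
t: 5.7
eef_pos: [592.6, -15.1, 87.9]
tcp_rot: [3.141, 0.0, 0.519]
ft_force: [0.5, -0.6, -0.1]
opening: 0.007
```

Emit:
{"op": "play_rows", "data": {
  "moves": [
    [0, 0, 0.003, 0, 0, 0, 0],
    [0, 0, 0.002, 0, 0, 0, 0]
  ]
}}

```text
t: 5.9
eef_pos: [592.8, -15.3, 85.8]
tcp_rot: [3.141, -0.001, 0.518]
ft_force: [-13.9, 3.6, 39.5]
opening: 0.003
```

Section 5 is at its stop. Next is section 6, a tool shift of about (-61, -40) mm.

Emit:
{"op": "play_rows", "data": {
  "moves": [
    [0, 0, -0.02, 0, 0, 0, 0],
    [-0.02, -0.013, 0, 0, 0, 0, 0],
    [-0.02, -0.013, 0, 0, 0, 0, 0],
    [-0.02, -0.013, 0, 0, 0, 0, 0],
    [0, 0, 0, 0, 0, 0, 0]
  ]
}}

```text
t: 6.4
eef_pos: [519.7, -12.0, 106.7]
tcp_rot: [3.14, -0.002, 0.517]
ft_force: [0.5, -0.4, 0.1]
opening: 0.001
```

```bash
python3 look.py pics/l4.png;python3 -c "
from h import *
need(6,72)"
```

```text
t 6.5 tcp [522.5 -12.4 107. ] [ 3.138 -0.004  0.517] F [ 0.1  0.  -0.5] open 0.01
6 shift tool mm [-1.3 -5.5 20.9] turn [ 0.003 -0.004 -0.006]
```

View pics/l4.png

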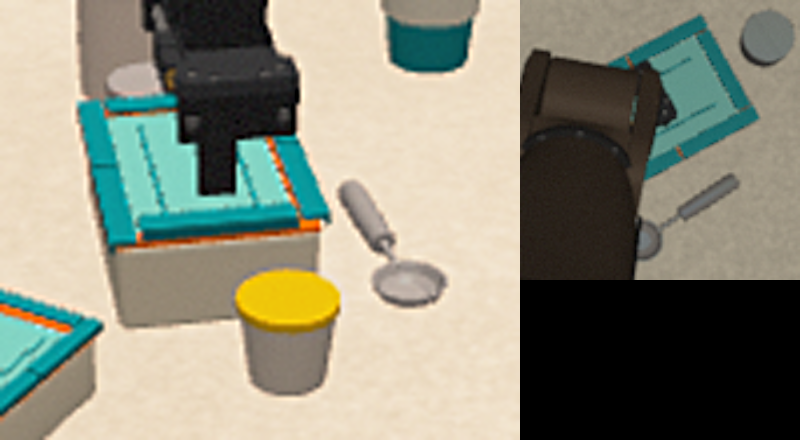

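The +x side is now level with no orange (crop (90,165)), so sections 4 and 5 are shut. The tip is about over section 6.

Emit:
{"op": "play_rows", "data": {
  "moves": [
    [-0.001, -0.006, 0.008, 0.003, -0.004, -0.005, 0],
    [0, 0, 0.003, 0, 0, 0, 0],
    [0, 0, 0.003, 0, 0, 0, 0],
    [0, 0, 0.003, 0, 0, 0, 0]
  ]
}}

```text
t: 6.9
eef_pos: [521.0, -7.7, 88.4]
tcp_rot: [3.14, -0.001, 0.522]
ft_force: [1.2, -1.1, -0.1]
opening: 0.008
```

Emit:
{"op": "play_rows", "data": {
  "moves": [
    [0, 0, 0.003, 0, 0, 0, 0],
    [0, 0, 0.002, 0, 0, 0, 0]
  ]
}}

```text
t: 7.1
eef_pos: [521.6, -7.6, 85.7]
tcp_rot: [3.139, -0.002, 0.522]
ft_force: [-16.9, 1.0, 59.9]
opening: 0.002
```

Emit:
{"op": "play_rows", "data": {
  "moves": [
    [0, 0, -0.02, 0, 0, 0, 0],
    [-0.02, 0.014, 0, 0, 0, 0, 0],
    [-0.02, 0.014, 0, 0, 0, 0, 0],
    [-0.02, 0.014, 0, 0, 0, 0, 0],
    [0, 0, 0, 0, 0, 0, 0]
  ]
}}

```text
t: 7.6
eef_pos: [490.8, -75.5, 106.4]
tcp_rot: [3.138, -0.004, 0.525]
ft_force: [-0.3, -0.5, 0.2]
opening: 0.006
```

```bash
python3 look.py pics/l5.png;python3 -c "
from h import *
need(1,72)"
```

```text
t 7.7 tcp [491.6 -74.1 106.5] [ 3.138 -0.005  0.525] F [0.7 0.2 0.1] open 0.01
1 shift tool mm [-4.6 -3.6 20.5] turn [ 0.004 -0.005  0.002]
```

View pics/l5.png

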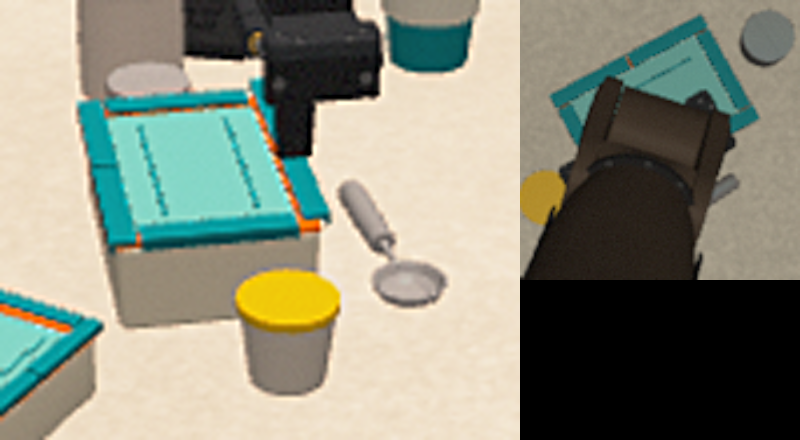

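Section 6 is down: the orange line under it (crop (220,240)) is gone. The tip is over section 1.

Emit:
{"op": "play_rows", "data": {
  "moves": [
    [-0.005, -0.003, 0.008, 0.004, -0.005, 0, 0],
    [0, 0, 0.003, 0, 0, 0, 0],
    [0, 0, 0.003, 0, 0, 0, 0],
    [0, 0, 0.003, 0, 0, 0, 0]
  ]
}}

```text
t: 8.1
eef_pos: [486.6, -72.3, 87.9]
tcp_rot: [3.141, 0.0, 0.528]
ft_force: [0.7, -0.2, 0.4]
opening: 0.004
```

Emit:
{"op": "play_rows", "data": {
  "moves": [
    [0, 0, 0.003, 0, 0, 0, 0],
    [0, 0, 0.001, 0, 0, 0, 0]
  ]
}}

```text
t: 8.3
eef_pos: [486.8, -72.0, 85.9]
tcp_rot: [3.14, -0.0, 0.529]
ft_force: [-10.8, -3.5, 34.0]
opening: 0.007
```

Emit:
{"op": "play_rows", "data": {
  "moves": [
    [0, 0, -0.02, 0, 0, 0, 0],
    [0, 0.035, 0, 0, 0, 0, 0],
    [0, 0.035, 0, 0, 0, 0, 0],
    [0, 0.033, 0, 0, 0, 0, 0],
    [0, 0, 0, 0, 0, 0, 0]
  ]
}}

```text
t: 8.8
eef_pos: [540.9, -161.9, 106.6]
tcp_rot: [3.14, -0.0, 0.533]
ft_force: [0.4, 0.4, 0.6]
opening: 0.002
```

```bash
python3 look.py pics/l6.png;python3 -c "
from h import *
need(2,72)"
```

```text
t 8.9 tcp [ 538.8 -159.3  106.3] [-3.141e+00  1.000e-03  5.340e-01] F [ 0.4  0.  -0.1] open 0.0
2 shift tool mm [-2.8  1.2 20.3] turn [-0.001  0.001  0.011]
```

View pics/l6.png

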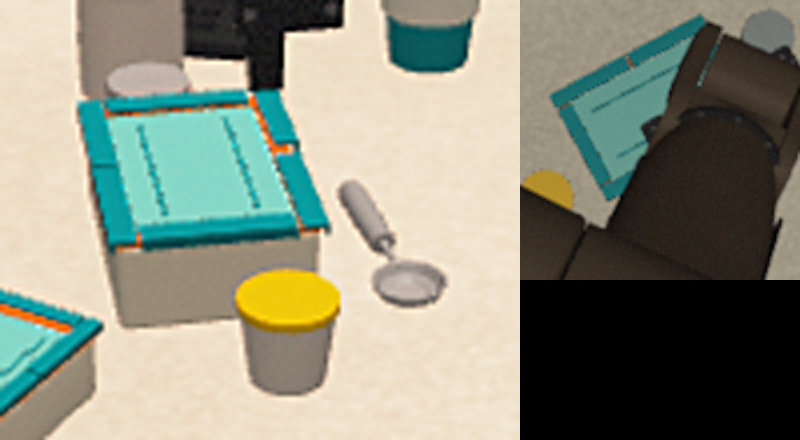

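Section 1 is down. Section 2 is still up, with orange showing at (285,148). The tip is above it.

Emit:
{"op": "play_rows", "data": {
  "moves": [
    [-0.003, 0.001, 0.008, 0, 0, 0.008, 0],
    [0, 0, 0.003, 0, 0, 0, 0],
    [0, 0, 0.003, 0, 0, 0, 0],
    [0, 0, 0.003, 0, 0, 0, 0]
  ]
}}

```text
t: 9.3
eef_pos: [535.4, -159.2, 88.1]
tcp_rot: [-3.14, 0.002, 0.528]
ft_force: [-0.3, 0.3, 0.8]
opening: 0.0
```

Emit:
{"op": "play_rows", "data": {
  "moves": [
    [0, 0, 0.003, 0, 0, 0, 0],
    [0, 0, 0.001, 0, 0, 0, 0]
  ]
}}

```text
t: 9.5
eef_pos: [535.5, -158.9, 86.0]
tcp_rot: [3.141, 0.001, 0.529]
ft_force: [-7.3, -2.0, 23.8]
opening: 0.01
```

Emit:
{"op": "play_rows", "data": {
  "moves": [
    [0, 0, -0.03, 0, 0, 0, 0],
    [0, 0, -0.04, 0, 0, 0, 0],
    [0, 0, -0.04, 0, 0, 0, 0],
    [-0.04, 0.04, 0, 0, 0, 0, 0],
    [-0.04, 0.04, 0, 0, 0, 0, 0],
    [-0.04, 0.04, 0, 0, 0, 0, 0],
    [-0.04, 0.04, 0, 0, 0, 0, 0],
    [-0.04, 0.02, 0, 0, 0, 0, 0]
  ]
}}

```text
t: 10.3
eef_pos: [460.4, -392.4, 199.5]
tcp_rot: [-3.141, 0.002, 0.542]
ft_force: [0.1, 0.3, 0.3]
opening: 0.004
```

Emit:
{"op": "play_rows", "data": {
  "moves": [
    [-0.04, 0.02, 0, 0, 0, 0, 0],
    [-0.04, 0.02, 0, 0, 0, 0, 0],
    [-0.04, 0.02, 0, 0, 0, 0, 0],
    [-0.04, 0.02, 0, 0, 0, 0, 0],
    [0, 0, 0, 0, 0, 0, 0],
    [0, 0, 0, 0, 0, 0, 0]
  ]
}}

```text
t: 10.9
eef_pos: [356.8, -551.3, 196.4]
tcp_rot: [-3.137, 0.001, 0.538]
ft_force: [1.2, 0.3, -1.2]
opening: 0.002
```

```bash
python3 look.py pics/l7.png;python3 - <<'E'
from h import *
c=read_camera("top");cv2.imwrite("pics/top9.png",c["img"][:,:,::-1])
s=read_camera("side");cv2.imwrite("pics/sc9.png",cv2.resize(s["img"][205:255,280:360,::-1],None,fx=9,fy=9,interpolation=cv2.INTER_CUBIC))
hsv=cv2.cvtColor(c["img"],cv2.COLOR_RGB2HSV)
m=cv2.inRange(hsv,(80,60,60),(100,255,255)); m2=np.zeros_like(m); m2[170:260,305:400]=m[170:260,305:400]
cn=max(cv2.findContours(m2,cv2.RETR_EXTERNAL,cv2.CHAIN_APPROX_NONE)[0],key=cv2.contourArea)
print(cv2.minAreaRect(np.array([ray(c,p[0],72)[:2] for p in cn],np.float32)))
E
```

```text
((563.9916381835938, -86.90804290771484), (138.92552185058594, 198.7466278076172), 29.90542984008789)
```

View pics/sc9.png

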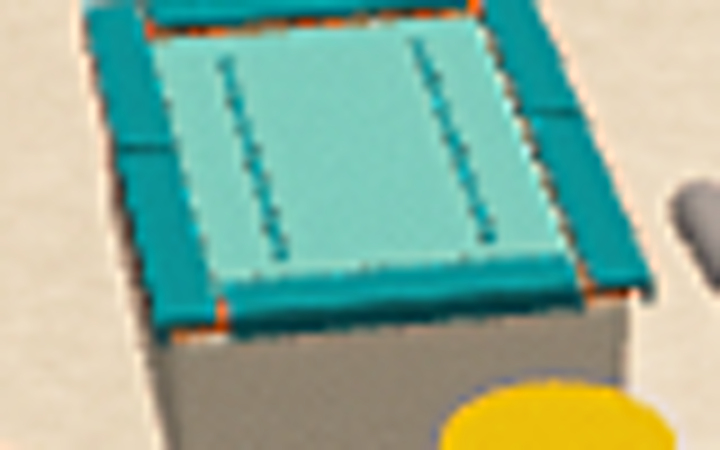

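View pics/top9.png

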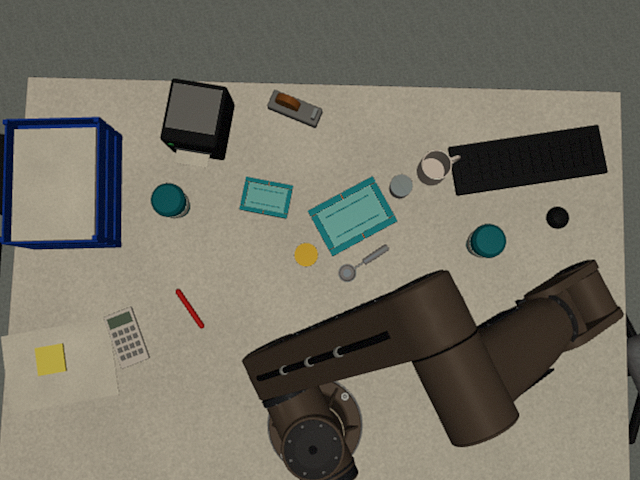

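All the rim sections are level: no step shows at the section joints, crop (145,148) and (550,108). The box and the other things stand where they were, and the hand is clear at (357,-551,196) with about zero force.

```bash
python3 -c "
from cell import *
print(job_done()); print(state()['ft_force'])"
```

```text
the job is handed in; nothing more can be done
None
the job is handed in; nothing more can be done
```

I pressed all six sections of the larger lunch box's rim with the closed fingertips, in the order 3, 4, 5, 6, 1, 2. I then took the hand clear and handed the job in at about 11 s of the 45 s allowed.

- **Rim:** each section met a firm stop with the fingertips about 72 mm above the desk, the height of a shut section. The last side view shows all the sections level, with no tall orange gaps. Section 5 looked shut already, so pressing it was only a check.
- **Box and other things:** the box measured within about 0.5 mm of where it started. In the top view the other things look unmoved; I compared those by eye only.
- **Force:** pressing against the stop gave up to 60 N at the wrist (section 6) and 53 N (section 4). Both are under the 120 N wrist limit, and only the fingertips touched the box.

No check failed or disagreed, except that one force reading at section 4 stayed near zero, so I pressed it again and felt the stop.

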